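# Top up the nuts in the parts box

### The job

Put the loose nuts away: lift the scoop and pour all five nuts into the front compartment of the open parts box where a couple of the same nuts already lie. Then set the empty scoop down on its flat bottom on the table and push the lid of the box over until it is fully shut. Leave the jar, the flat tin and the lamp-bulb box where they stand.

Things in the scene. Friction and masses are not known exactly. Their poses are not given: they have to be found in the camera images.
- parts_box: Flat grey clear-plastic parts box, 120 (x) x 170 (y) x 38 high, fixed; origin at the centre of its underside, +x to its hinge, away from the robot. Outer walls rise to 34, dividers to 32, 2 to 3 thick. Six compartments 29 deep, three in front (-x), three at the back. Front ones hold nuts, washers or tube spacers in changing order; the back ones bolts, brass fittings, grommets. That stock is fixed.
- parts_box_lid (a joint): Hinge of the lid (110 x 170, 3 thick) along the back rim of the box, axis at x = +57, z = 35 in the box's frame: 0 is shut, 1.71 fully open, leaning a little back past upright. It starts about upright, stays where it is left above some 1.25 rad, and sinks shut by itself in about 3 s once pushed below 1.0 rad.
- lid_edge (a point): Middle of the free edge of the lid, 114 from the hinge axis; with the lid open it is the top of the lid, about 148 above the table.
- nut_slot (a point): Front compartment that holds the same nuts: centre of its floor (2.5 above the table), axes as the parts box. It is 51 in x and 51 to 56 in y (divider to divider), 29 deep. Two fixed nuts lie flat in it, 8 high, with a few stray tiny brass screws. The three front compartments lie side by side along y, with centres at x = -27.5 and y = -54, +2.5, +57 in the box's frame.
- scoop_grip (a point): Centre of the handle of a loose aluminium scoop, 120 g empty, on its flat bottom. +x runs from handle to nose, z up. Handle: black, level, 90 long (x), 16 wide (y), 22 tall, this point 34 above the underside. The pan's floor spans 55 to 120 ahead, 50 wide with walls 36 to 40 high; a ramp then rises at 25 degrees, narrowing to the open nose 159 ahead.
- scoop_lip (a point): Middle of the edge of the scoop's nose, over which the nuts pour: 159.5 ahead of the handle's centre and 13 below it (21 above the scoop's underside). The nose is 47 wide outside, 42 inside. Axes as for the handle. The nuts stay in with the nose tipped down by up to about 40 degrees and slide out one after another by 60 to 85.
- nut0 (a point): One of five loose steel hex nuts, alike: 17 across the flats, 8 thick, with a hole, 12 g; its centre. They start in a heap on the scoop's floor.
- nut1 (a point): One of five loose steel hex nuts, alike: 17 across the flats, 8 thick, with a hole, 12 g; its centre. They start in a heap on the scoop's floor.
- nut2 (a point): One of five loose steel hex nuts, alike: 17 across the flats, 8 thick, with a hole, 12 g; its centre. They start in a heap on the scoop's floor.
- nut3 (a point): One of five loose steel hex nuts, alike: 17 across the flats, 8 thick, with a hole, 12 g; its centre. They start in a heap on the scoop's floor.
- nut4 (a point): One of five loose steel hex nuts, alike: 17 across the flats, 8 thick, with a hole, 12 g; its centre. They start in a heap on the scoop's floor.
- bulb_box_mid (a point): Half-way up a small upright lamp-bulb carton, 46 x 45 x 76 high, loose; z up.
- screw_jar_mid (a point): Half-way up a round jar with a brass-coloured cap, 66 across, 74 high, loose; z up.
- flux_tin_mid (a point): Half-way up a flat round tin, 54 across, 22 high, loose; z up.

How it is judged:
On the way, in this order (a step that is already met when the one before it is completed fails the run):
1. the scoop is lifted off the table and tipped nose down (height (world z) of scoop_grip above 0.08 m and angle between scoop_grip's own z axis and vertical above 0.7 rad), for 0.1 s.
2. all five nuts lie in the compartment of the same nuts (x of nut0 in the frame of nut_slot between -0.028 and 0.028 m and y of nut0 in the frame of nut_slot between -0.028 and 0.028 m and z of nut0 in the frame of nut_slot between -0.003 and 0.036 m and x of nut1 in the frame of nut_slot between -0.028 and 0.028 m and y of nut1 in the frame of nut_slot between -0.028 and 0.028 m and z of nut1 in the frame of nut_slot between -0.003 and 0.036 m and x of nut2 in the frame of nut_slot between -0.028 and 0.028 m and y of nut2 in the frame of nut_slot between -0.028 and 0.028 m and z of nut2 in the frame of nut_slot between -0.003 and 0.036 m and x of nut3 in the frame of nut_slot between -0.028 and 0.028 m and y of nut3 in the frame of nut_slot between -0.028 and 0.028 m and z of nut3 in the frame of nut_slot between -0.003 and 0.036 m and x of nut4 in the frame of nut_slot between -0.028 and 0.028 m and y of nut4 in the frame of nut_slot between -0.028 and 0.028 m and z of nut4 in the frame of nut_slot between -0.003 and 0.036 m), for 0.2 s.
At the end, for the whole second after the job is handed in: All five nuts are in the compartment that holds the same nuts (centres within 28 mm of its centre in x and y and below its rim), the lid is shut (less than 0.05 rad open), and the scoop stands level on its flat bottom on the table (within 0.12 rad) (all of step 2 and angle between scoop_grip's own z axis and vertical below 0.12 rad and height (world z) of scoop_grip between 0.026 and 0.042 m and value of joint parts_box_lid below 0.05 rad); the robot touches nothing.
It fails at once if the lamp-bulb box is shifted by more than 30 mm or knocked over (distance of bulb_box_mid from where it was at the start of the episode above 0.03 m or angle between bulb_box_mid's own z axis and vertical above 0.4 rad).
It fails at once if the jar is shifted by more than 30 mm or knocked over (distance of screw_jar_mid from where it was at the start of the episode above 0.03 m or angle between screw_jar_mid's own z axis and vertical above 0.4 rad).
It fails at once if the flat tin is shifted by more than 30 mm or knocked over (distance of flux_tin_mid from where it was at the start of the episode above 0.03 m or angle between flux_tin_mid's own z axis and vertical above 0.4 rad).
It also fails if it takes over 72 s, if anything falls off the work surface, if the arm or the gripper's body presses on something with over 40 N, if the wrist force passes 120 N, or if a joint passes its speed limit or range.

### The arm

A 6-joint arm with a two-finger parallel gripper is mounted at the origin on a cart in front of the work surface, level with it; the furniture and walls round the work are solid. World frame = base frame: x ahead of the robot, y to its left, z up, the work surface at z = 0. Lengths are in m, angles in rad, forces in N, time in s.
With the tool pointing down it reaches from about 0.35 to 0.775 m from the base axis. Payload 5.5 kg.
Tool frame: the origin (TCP) lies midway between the tips of the shut fingers; the grasp point (between the pads) lies grasp_offset behind it (grasp_offset is the distance from the TCP to the grasp point, in m); z points along the fingers, y is the line along which they close (so a half turn about z gives the same grasp; the last joint's range is limited). The gripper opens to 85 mm and grips with 20 to 120 N. Pads are 22 mm wide; open, the fingers measure 114 mm over their backs; the gripper's body (76 mm by 85 mm) begins 54 mm behind the grasp point. The pads swing forward as they close: fully open they stand 13 mm farther back than shut.
Start: joints at [-1.328, 0.313, 0.046, 1.304, 0, 1.431], TCP at [0.215, -0.533, 0.231] pointing down, gripper open.
Joint ranges: [-2.76, 2.76], [-0.86, 1.69], [-1.03, 1.26], [-2.2, 2.34], [-1.47, 1.5], [-3.14, 3.14]. Speed limits (rad/s): [2.57, 2.57, 3.14, 3.14, 3.14, 3.14].

### API

Orientations are given as a unit quaternion [w, x, y, z].
In Python, from workcell import * gives the robot as it stands.
- The arm moves only by the tool step_arm, never from a script. Its argument "deltas" is a list of rows, each a list of 7 numbers: the shift along the world's x, y, z in mm, then the turn, a rotation vector about the world's x, y, z in degrees, then the gripper's target within -1 to 1 (fully open at 1, half-way at 0, shut at -1). A call has 1 to 5 rows; each row shifts and turns the commanded pose from where the row before left it; what a row does not reach is not made up. A row lasts 1/10 s, in which the tool goes at most 50 mm and 8.59 degrees, less where a joint would pass 70% of its speed; a pose out of reach is approached as far as the arm can. A call is refused whole if a number of a shift passes 50 or a number of a turn 8.59, either way. A call with a gripper value outside its range is refused whole. The fingers move at their own pace and stop on an object; "newtons" is the grip in N (left out, the last holds). Time passes only in rows, so rows that do not move let the fingers close. It gives the time, the measured TCP pose, the force, the opening and the grip force at its end, in the units of the state.
- get_state(): the state, without advancing time (a new reading comes with each control period).
- read_camera(name): name is "side" or "top"; returns a dict with "image" (400x640x3 uint8, red, green, blue), "z_map" (400x640 float32, m along the optical axis (not along the pixel's ray), 0 where there is no reading), "K" (3x3 intrinsics, pixels), "world_from_camera" (4x4, takes a point from camera to world coordinates). Camera axes: x right, y down, z forward; pixel columns grow to the right and rows downward; lengths in m; the calibration is good to about 2 mm. A picture is of the moment at which its call begins.
- hand_in(): hands the job in; it is judged then, once.
The state is a dict: "clock": time; "joint_pos": joint angles; "qvel": joint speeds; "tau": joint torques, N m; "tcp_pos": TCP position; "orientation": TCP orientation; "wrist_force": force on the tool from outside, world axes, zero at the start; "ft_torque": the same for the moment, N m; "finger_gap": finger opening in m; "grip_force": force on a finger pad.
Only numpy, scipy, OpenCV 4.12 (cv2) and the standard library are available. Lean on these libraries where they do the work, as an engineer would, in place of code of your own. Each camera call takes 0.05 s, during which the arm holds its last target. There are 200 camera calls.

## Working session

There is one attempt and no reset: what is moved stays moved. The work goes in short steps, Python scripts to look and compute and a tool call to move; the robot and the scene stay as the last step left them, time stands still between calls to the robot, and variables do not carry over. Pictures are saved under pics/ and viewed, at most 10 in all, crops included, and the job is handed in when it is done.

Besides the shell and the picture viewer there is one more tool, called after "Call:" in YAML: its name, and indented under it one key for each argument. step_arm: Moves the arm, as the interface text tells. Its arguments: {"type":"object","properties":{"deltas":{"type":"array","items":{"type":"array","items":{"type":"number"}}},"newtons":{"type":"number"}},"required":["deltas"]}

```bash
mkdir -p pics; ls; cat > h.py <<'E'
from workcell import *
import numpy as np, cv2
def cloud(c):
    K,T,z=c["K"],c["world_from_camera"],c["z_map"]
    v,u=np.mgrid[:400,:640]
    p=np.stack([(u-K[0,2])/K[0,0]*z,(v-K[1,2])/K[1,1]*z,z],-1)
    w=p@T[:3,:3].T+T[:3,3]; w[z==0]=np.nan
    return w
E
python3 - <<'E'
from h import *
s=get_state();print({k:np.round(v,3).tolist() for k,v in s.items()}); 
import workcell;print([n for n in dir(workcell) if 'off' in n],grasp_offset if 'grasp_offset' in globals() else '')
for n in("top","side"):
    c=read_camera(n);cv2.imwrite(f"pics/{n}0.png",c["image"][:,:,::-1]);np.savez(f"{n}0.npz",**c)
    print(n,c["K"].round(1).tolist(),c["world_from_camera"].round(3).tolist())
E
```

```text
pics
{'clock': 0.0, 'joint_pos': [-1.328, 0.314, 0.045, 1.304, -0.0, 1.431], 'qvel': [-0.002, -0.001, -0.001, -0.001, -0.001, -0.001], 'tau': [-0.003, -48.062, 29.854, 0.019, -0.0, 0.0], 'tcp_pos': [0.215, -0.533, 0.23], 'orientation': [-0.001, 0.982, 0.19, -0.0], 'wrist_force': [-0.748, 0.845, -0.5], 'ft_torque': [0.012, 0.028, 0.038], 'grip_force': 0.0, 'finger_gap': 0.085}
['grasp_offset'] 0.0187
top [[517.8, 0.0, 317.9], [0.0, 517.8, 195.5], [0.0, 0.0, 1.0]] [[-0.025, -0.993, 0.119, 0.432], [-0.999, 0.028, 0.023, -0.041], [-0.026, -0.118, -0.993, 1.173], [0.0, 0.0, 0.0, 1.0]]
side [[486.6, 0.0, 322.8], [0.0, 486.6, 202.7], [0.0, 0.0, 1.0]] [[0.987, -0.09, 0.136, 0.411], [-0.163, -0.559, 0.813, -0.892], [0.003, -0.824, -0.567, 0.659], [0.0, 0.0, 0.0, 1.0]]
```

View pics/top0.png

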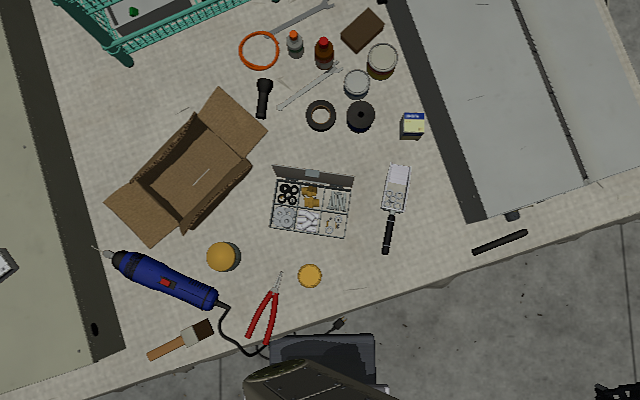

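View pics/side0.png

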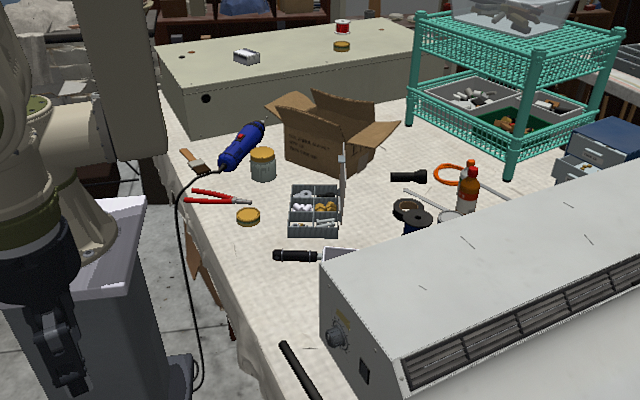

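The top view shows the parts box at about (312,205), the scoop with its handle at (387,237) and nose at (397,168), the bulb carton at (412,125), the tin at (309,276) and the jar at (223,256). I'll zoom in to identify the compartments.

```bash
python3 - <<'E'
from h import *
c=dict(np.load("top0.npz"));im=c["image"][:,:,::-1]
cv2.imwrite("pics/z0.png",cv2.resize(im[150:265,260:420],(800,575),interpolation=cv2.INTER_CUBIC))
w=cloud(c)
# handle: dark pixels with height
x,y,z=w[...,0],w[...,1],w[...,2]
roi=np.zeros((400,640),bool);roi[160:262,372:416]=1
g=im.mean(-1)
h=roi&(g<70)&(z>.03);P=w[h];print("handle n",h.sum(),P.mean(0),P.min(0),P.max(0))
rect=cv2.minAreaRect((P[:,:2]*1000).astype(np.float32));print(rect,np.median(P[:,2]))
s=roi&(z>.012);P=w[s];r=cv2.minAreaRect((P[:,:2]*1000).astype(np.float32));print("scoop",r)
print(cv2.boxPoints(r))
b=np.zeros_like(roi);b[150:245,262:360]=1
P=w[b&(z>.026)&(z<.042)];r=cv2.minAreaRect((P[:,:2]*1000).astype(np.float32));print("box rim",r);print(cv2.boxPoints(r))
P=w[b&(z>.06)];print("lid",P.min(0),P.max(0));
L=P;t=L[L[:,2]>.13];print("lidtop",len(t),t.mean(0),t[t[:,1].argmin()],t[t[:,1].argmax()])
for n,(u,v) in dict(bulb=(412,125),tin=(309,276),jar=(223,256)).items(): print(n,w[v,u].round(3))
print("table z",np.nanmedian(z[250:260,340:360]))
E
```

```text
handle n 291 [ 0.48430986 -0.16645395  0.04335749] [ 0.43561973 -0.21529302  0.03054933] [ 0.60403957 -0.15003998  0.05040317]
((524.51123046875, -171.75579833984375), (46.22203826904297, 179.70909118652344), 68.97099304199219) 0.04396845279123851
scoop ((535.2319946289062, -177.15489196777344), (51.9610595703125, 205.04745483398438), 76.74830627441406)
[[ 429.48273 -178.94218]
 [ 629.07025 -225.94505]
 [ 640.98126 -175.3676 ]
 [ 441.39374 -128.36473]]
box rim ((543.1212768554688, 4.76202392578125), (170.34010314941406, 114.35922241210938), 80.17662048339844)
[[472.249    -69.40379 ]
 [584.9315   -88.914795]
 [613.9935    78.92784 ]
 [501.31104   98.43884 ]]
lid [ 0.58592685 -0.0904565   0.06003342] [0.62094843 0.07721477 0.15952798]
lidtop 351 [ 0.60363892 -0.00637514  0.14626299] [ 0.59238216 -0.0904565   0.14430095] [0.6193279  0.0760026  0.14627534]
bulb [ 0.711 -0.223  0.074]
tin [0.392 0.01  0.019]
jar [0.44  0.189 0.073]
table z 0.003700479908863352
```

View pics/z0.png

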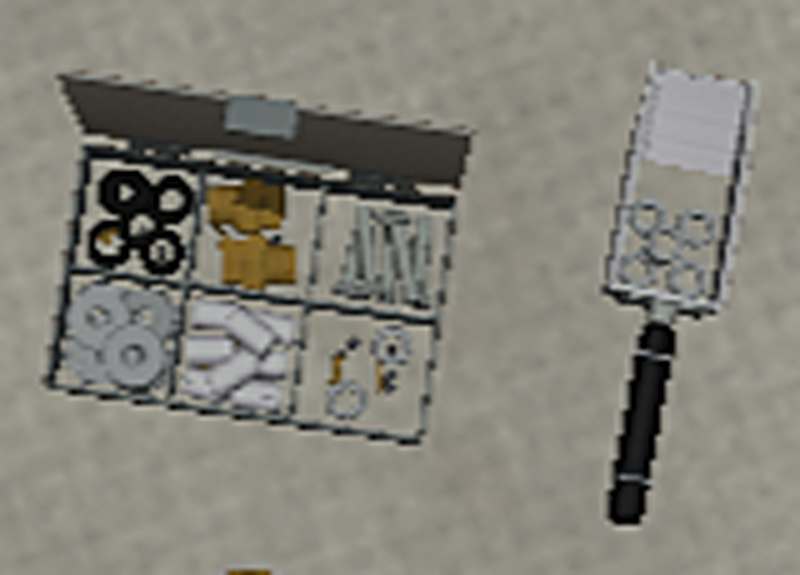

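The nut compartment is the front right one, around zoom (368,372), which is full-image (333.6,224). The scoop is nearly parallel to the box. Next I'll refine the scoop axis and the slot.

```bash
cat >> h.py <<'E'
def ray(c,u,v,z0):
    K,T=c["K"],c["world_from_camera"]
    d=T[:3,:3]@[(u-K[0,2])/K[0,0],(v-K[1,2])/K[1,1],1]; o=T[:3,3]
    return o+d*(z0-o[2])/d[2]
E
python3 - <<'E'
from h import *
c=dict(np.load("top0.npz"));g=c["image"].mean(-1)
m=np.zeros((400,640),np.uint8);m[214:258,376:398]=(g[214:258,376:398]<75)
n,l,st,ce=cv2.connectedComponentsWithStats(m);k=1+st[1:,4].argmax();v,u=np.where(l==k)
P=np.array([ray(c,a,b,.04)[:2]*1000 for a,b in zip(u,v)],np.float32)
r=cv2.minAreaRect(P);print(r);print(cv2.fitLine(P,2,0,.01,.01).ravel())
f=lambda a,b,z:(ray(c,260+(a+.5)/5-.5,150+(b+.5)/5-.5,z)*1000).round(1)[:2]
print("handle butt",f(626,522,.04),"front",f(660,322,.04))
print("nose L,R",f(653,66,.021),f(755,82,.021),"pan back L,R",f(608,290,.038),f(720,310,.038))
print("slot corners rim .032: FL,FR,BR,BL",f(296,420,.032),f(418,440,.034),f(436,318,.032),f(310,302,.032))
print("box corners FL BL",f(48,386,.034),f(88,150,.034))
E
```

```text
((478.608154296875, -165.04933166503906), (14.717889785766602, 88.93736267089844), 77.1781234741211)
[ 9.7496307e-01 -2.2236691e-01  4.7797006e+02 -1.6492741e+02]
handle butt [ 435.7 -156.5] front [ 522.3 -174.8]
nose L,R [ 639.3 -178.7] [ 630.7 -224.1] pan back L,R [ 537.1 -152.9] [ 527.  -201.5]
slot corners rim .032: FL,FR,BR,BL [484.  -14.3] [473.7 -67.7] [527.3 -77.3] [535.9 -21.8]
box corners FL BL [501.7  94.7] [606.4  75.4]
```

```bash
cat >> h.py <<'E'
from scipy.spatial.transform import Rotation as Ro
def cur():
    s=get_state();q=s["orientation"];return np.array(s["tcp_pos"])*1000,Ro.from_quat([q[1],q[2],q[3],q[0]])
def plan(wps,g,p0=None):
    """wps: list of (pos mm, Rotation, rows)"""
    p,R=cur() if p0 is None else p0
    rows=[]
    for (t,Rt,n) in wps:
        d=(np.array(t)-p)/n; r=(Rt*R.inv()).as_rotvec(degrees=True)/n
        rows+=[[*d.round(1).tolist(),*r.round(2).tolist(),g]]; print(n,"x",rows[-1],"norms",np.linalg.norm(d).round(1),np.linalg.norm(r).round(2))
        p,R=np.array(t,float),Rt
GO=18.7
def pose(grip,yaw,tip,pitch=40):
    """tool pose with handle centre at grip, scoop yaw, nose tipped down by tip deg, tool leaning forward by pitch at tip 0"""
    S=Ro.from_euler('z',yaw,degrees=True)*Ro.from_euler('y',tip,degrees=True)
    a=np.deg2rad(pitch); z=np.array([np.sin(a),0,-np.cos(a)]);y=np.array([0,1.,0]);x=np.cross(y,z)
    R=S*Ro.from_matrix(np.stack([x,y,z],1))
    return np.array(grip)+R.apply([0,0,GO]),R
def lippose(lip,yaw,tip,pitch=40):
    S=Ro.from_euler('z',yaw,degrees=True)*Ro.from_euler('y',tip,degrees=True)
    return pose(np.array(lip)-S.apply([159.5,0,-13]),yaw,tip,pitch)
E
python3 - <<'E'
from h import *
a,Ra=pose([470,-163,170],-12.8,0,0)
b,Rb=pose([430,-154,110],-12.8,0)
c,Rc=pose([479,-165,34],-12.8,0)
print(a,b,c)
plan([(a,Ra,25),(b,Rb,7),(c,Rc,5)],1)
E
```

```text
[ 470.  -163.   151.3] [ 441.72142035 -156.66304137   95.67496891] [ 490.72142035 -167.66304137   19.67496891]
25 x [10.2, 14.8, -3.2, -0.0, -0.0, 5.81, 1] norms 18.3 5.81
7 x [-4.0, 0.9, -7.9, -1.27, -5.57, 0.0, 1] norms 9.0 5.71
5 x [9.8, -2.2, -15.2, 0.0, 0.0, 0.0, 1] norms 18.2 0.0
```

Call:
step_arm:
  deltas:
    - [10.2,14.8,-3.2,0,0,5.81,1]
    - [10.2,14.8,-3.2,0,0,5.81,1]
    - [10.2,14.8,-3.2,0,0,5.81,1]
    - [10.2,14.8,-3.2,0,0,5.81,1]
    - [10.2,14.8,-3.2,0,0,5.81,1]

```text
clock: 0.6
tcp_pos: [0.266, -0.4585, 0.2147]
orientation: [-0.0, 0.902, 0.432, 0.0]
wrist_force: [-0.3, 0.2, 0.1]
finger_gap: 0.0857
grip_force: 0.0
```

Call:
step_arm:
  deltas:
    - [10.2,14.8,-3.2,0,0,5.81,1]
    - [10.2,14.8,-3.2,0,0,5.81,1]
    - [10.2,14.8,-3.2,0,0,5.81,1]
    - [10.2,14.8,-3.2,0,0,5.81,1]
    - [10.2,14.8,-3.2,0,0,5.81,1]

```text
clock: 1.1
tcp_pos: [0.317, -0.3845, 0.1988]
orientation: [-0.0, 0.765, 0.645, 0.0]
wrist_force: [-0.3, 0.1, -0.5]
finger_gap: 0.085
grip_force: 0.0
```

Call:
step_arm:
  deltas:
    - [10.2,14.8,-3.2,0,0,5.81,1]
    - [10.2,14.8,-3.2,0,0,5.81,1]
    - [10.2,14.8,-3.2,0,0,5.81,1]
    - [10.2,14.8,-3.2,0,0,5.81,1]
    - [10.2,14.8,-3.2,0,0,5.81,1]

```text
clock: 1.6
tcp_pos: [0.3679, -0.3105, 0.1828]
orientation: [-0.0, 0.578, 0.816, 0.0]
wrist_force: [-1.2, 0.0, 0.1]
finger_gap: 0.0856
grip_force: 0.0
```

Call:
step_arm:
  deltas:
    - [10.2,14.8,-3.2,0,0,5.81,1]
    - [10.2,14.8,-3.2,0,0,5.81,1]
    - [10.2,14.8,-3.2,0,0,5.81,1]
    - [10.2,14.8,-3.2,0,0,5.81,1]
    - [10.2,14.8,-3.2,0,0,5.81,1]

```text
clock: 2.1
tcp_pos: [0.4189, -0.2366, 0.1668]
orientation: [-0.0, 0.355, 0.935, 0.0]
wrist_force: [-0.4, -0.8, 0.0]
finger_gap: 0.0853
grip_force: 0.0
```

Call:
step_arm:
  deltas:
    - [10.2,14.8,-3.2,0,0,5.81,1]
    - [10.2,14.8,-3.2,0,0,5.81,1]
    - [10.2,14.8,-3.2,0,0,5.81,1]
    - [10.2,14.8,-3.2,0,0,5.81,1]
    - [10.2,14.8,-3.2,0,0,5.81,1]

```text
clock: 2.6
tcp_pos: [0.4698, -0.1626, 0.1508]
orientation: [-0.0, 0.11, 0.994, 0.0]
wrist_force: [-0.8, -0.2, -0.2]
finger_gap: 0.0857
grip_force: 0.0
```

Call:
step_arm:
  deltas:
    - [-4,0.9,-7.9,-1.27,-5.57,0,1]
    - [-4,0.9,-7.9,-1.27,-5.57,0,1]
    - [-4,0.9,-7.9,-1.27,-5.57,0,1]
    - [-4,0.9,-7.9,-1.27,-5.57,0,1]

```text
clock: 3.0
tcp_pos: [0.4535, -0.1595, 0.1195]
orientation: [0.199, 0.109, 0.974, -0.022]
wrist_force: [0.2, -0.2, -0.2]
finger_gap: 0.0855
grip_force: 0.0
```

Call:
step_arm:
  deltas:
    - [-4,0.9,-7.9,-1.27,-5.57,0,1]
    - [-4,0.9,-7.9,-1.27,-5.57,0,1]
    - [-4,0.9,-7.9,-1.27,-5.57,0,1]
    - [0,0,0,0,0,0,1]

```text
clock: 3.4
tcp_pos: [0.4614, -0.172, 0.1228]
orientation: [0.325, 0.104, 0.939, -0.033]
wrist_force: [-0.0, 1.1, 0.1]
finger_gap: 0.0853
grip_force: 0.0
```

```bash
python3 - <<'E'
from h import *
p,R=cur();print(p,R.as_matrix().round(3).tolist(),get_state()["joint_pos"])
c,Rc=pose([479,-165,34],-12.8,0)
plan([(c,Rc,6)],1)
c=read_camera("top");cv2.imwrite("pics/g1.png",cv2.resize(c["image"][130:290,290:450,::-1],(600,600)))
E
```

```text
[ 461.35726836 -172.01900503  122.79856278] [[-0.767, 0.216, 0.604], [0.174, 0.976, -0.129], [-0.618, 0.006, -0.786]] [-0.70543118 -0.18282353 -1.0252544   0.12365033  0.2980753  -0.39155756]
6 x [4.9, 0.7, -17.2, -0.13, -0.29, -0.05, 1] norms 17.9 0.32
```

View pics/g1.png

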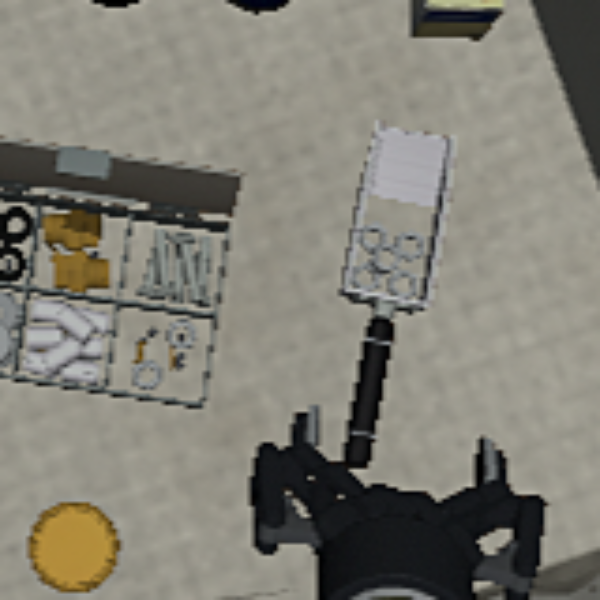

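The picture shows the handle at crop (370,395), with the fingers behind it and roughly astride. Joint 3 is at its limit, so a 40° lean is too folded. I'll use a 20° lean instead.

```bash
python3 - <<'E'
from h import *
b,Rb=pose([462,-161,100],-12.8,0,20)
c,Rc=pose([479,-165,34],-12.8,0,20)
plan([(b,Rb,5),(c,Rc,5)],1)
E
```

```text
5 x [1.8, 1.5, -7.6, 0.68, 3.5, -0.05, 1] norms 7.9 3.56
5 x [3.4, -0.8, -13.2, 0.0, 0.0, 0.0, 1] norms 13.7 0.0
```

Call:
step_arm:
  deltas:
    - [1.8,1.5,-7.6,0.68,3.5,-0.05,1]
    - [1.8,1.5,-7.6,0.68,3.5,-0.05,1]
    - [1.8,1.5,-7.6,0.68,3.5,-0.05,1]
    - [1.8,1.5,-7.6,0.68,3.5,-0.05,1]
    - [1.8,1.5,-7.6,0.68,3.5,-0.05,1]

```text
clock: 3.95
tcp_pos: [0.4666, -0.1604, 0.08]
orientation: [0.169, 0.109, 0.979, -0.018]
wrist_force: [0.7, 0.4, -0.8]
finger_gap: 0.0851
grip_force: 0.0
```

```bash
python3 - <<'E'
from h import *
print(get_state()["joint_pos"])
c,Rc=pose([479,-165,34],-12.8,0,20)
print(cur()[0]);plan([(c,Rc,5)],1)
E
```

```text
[-0.56423104  0.03102332 -0.76962031  0.44784819  0.11357413 -0.32392816]
[ 466.62066197 -160.3683381    80.04270011]
5 x [3.7, -1.2, -12.7, -0.03, -0.09, -0.02, 1] norms 13.3 0.09
```

Call:
step_arm:
  deltas:
    - [3.7,-1.2,-12.7,0,0,0,1]
    - [3.7,-1.2,-12.7,0,0,0,1]
    - [3.7,-1.2,-12.7,0,0,0,1]
    - [3.7,-1.2,-12.7,0,0,0,1]
    - [3.7,-1.2,-12.2,0,0,0,1]

```text
clock: 4.45
tcp_pos: [0.4849, -0.1663, 0.0166]
orientation: [0.17, 0.109, 0.979, -0.018]
wrist_force: [-0.4, 0.2, -0.3]
finger_gap: 0.0853
grip_force: 0.0
```

Call:
step_arm:
  deltas:
    - [0,0,0,0,0,0,-1]
    - [0,0,0,0,0,0,-1]
    - [0,0,0,0,0,0,-1]
    - [0,0,0,0,0,0,-1]
    - [0,0,0,0,0,0,-1]
  newtons: 80

```text
clock: 4.95
tcp_pos: [0.4876, -0.1685, 0.02]
orientation: [0.173, 0.109, 0.979, -0.019]
wrist_force: [-2.8, 0.5, 5.4]
finger_gap: 0.0145
grip_force: 77.9
```

Call:
step_arm:
  deltas:
    - [0,0,0,0,0,0,-1]
    - [0,0,0,0,0,0,-1]

```text
clock: 5.15
tcp_pos: [0.4876, -0.1685, 0.0199]
orientation: [0.173, 0.109, 0.979, -0.019]
wrist_force: [-3.3, 0.8, 5.6]
finger_gap: 0.0146
grip_force: 78.2
```

```bash
python3 - <<'E'
from h import *
p,R=cur();print(p,get_state()["wrist_force"]);np.savez("grasp.npz",p=p,q=R.as_quat())
# slot & pour plan : lift, move, tilt
slot=np.array([508,-45.])
b,Rb=pose([479,-165,150],-12.8,0,20)
y=-10
f=np.array([np.cos(np.deg2rad(y)),np.sin(np.deg2rad(y))])
l=lambda back,z,tip:lippose([*(slot-back*f),z],y,tip,20)
pa,Ra=l(15,110,25)
wp=[(b,Rb,8),(pa,Ra,12)]
plan(wp,-1);print(pa)
E
```

```text
[ 487.59284503 -168.45730668   19.92527128] [-3.28076049  0.750656    5.56019946]
8 x [-0.3, 0.3, 14.1, 0.0, 0.01, -0.01, -1] norms 14.1 0.01
12 x [-10.9, 12.4, 3.2, 0.41, 2.04, 0.23, -1] norms 16.8 2.1
[354.67344228 -17.96439101 170.56077312]
```

```bash
cat >> h.py <<'E'
slot=np.array([508,-45.]);Y=-10.5
f=np.array([np.cos(np.deg2rad(Y)),np.sin(np.deg2rad(Y))])
def l(back,z,tip): return lippose([*(slot-back*f),z+4],Y,tip,20)
E
python3 - <<'E'
from h import *
a=pose([470,-163,75],-12.8,0,20)
b=pose([430,-152,175],-12.8,34,20)
wp=[(*a,4),(*b,10),(*l(15,75,35),10)]
plan(wp,-1);print([w[0] for w in wp])
E
```

```text
4 x [-2.8, 1.0, 9.4, 0.01, 0.02, -0.01, -1] norms 9.8 0.03
10 x [-5.1, 1.3, 9.9, 0.75, 3.32, -0.0, -1] norms 11.2 3.4
10 x [-5.8, 13.2, 0.6, 0.02, 0.1, 0.23, -1] norms 14.4 0.25
[array([ 476.2368375 , -164.41697471,   57.42774799]), array([ 425.58848337, -150.99772801,  156.85546992]), array([367.3570139 , -18.93336328, 163.07160522])]
```

Call:
step_arm:
  deltas:
    - [-2.8,1,9.4,0,0,0,-1]
    - [-2.8,1,9.4,0,0,0,-1]
    - [-2.8,1,9.4,0,0,0,-1]
    - [-2.8,1,9.4,0,0,0,-1]

```text
clock: 5.55
tcp_pos: [0.4759, -0.1641, 0.0579]
orientation: [0.173, 0.109, 0.979, -0.019]
wrist_force: [0.8, 0.2, -2.6]
finger_gap: 0.0144
grip_force: 78.1
```

Call:
step_arm:
  deltas:
    - [-5.1,1.3,9.9,0.75,3.32,0,-1]
    - [-5.1,1.3,9.9,0.75,3.32,0,-1]
    - [-5.1,1.3,9.9,0.75,3.32,0,-1]
    - [-5.1,1.3,9.9,0.75,3.32,0,-1]
    - [-5.1,1.3,9.9,0.75,3.32,0,-1]

```text
clock: 6.05
tcp_pos: [0.4506, -0.1578, 0.108]
orientation: [0.026, 0.111, 0.993, -0.003]
wrist_force: [0.0, 0.4, -2.5]
finger_gap: 0.0145
grip_force: 78.1
```

Call:
step_arm:
  deltas:
    - [-5.1,1.3,9.9,0.75,3.32,0,-1]
    - [-5.1,1.3,9.9,0.75,3.32,0,-1]
    - [-5.1,1.3,9.9,0.75,3.32,0,-1]
    - [-5.1,1.3,9.9,0.75,3.32,0,-1]
    - [-5.1,1.3,9.9,0.75,3.32,0,-1]

```text
clock: 6.55
tcp_pos: [0.4254, -0.1514, 0.1574]
orientation: [-0.121, 0.11, 0.986, 0.014]
wrist_force: [-0.8, 0.4, -2.5]
finger_gap: 0.0147
grip_force: 78.1
```

Call:
step_arm:
  deltas:
    - [-5.8,13.2,0.6,0,0.1,0.23,-1]
    - [-5.8,13.2,0.6,0,0.1,0.23,-1]
    - [-5.8,13.2,0.6,0,0.1,0.23,-1]
    - [-5.8,13.2,0.6,0,0.1,0.23,-1]
    - [-5.8,13.2,0.6,0,0.1,0.23,-1]

```text
clock: 7.05
tcp_pos: [0.3952, -0.0837, 0.1591]
orientation: [-0.125, 0.1, 0.987, 0.012]
wrist_force: [0.6, 0.2, -2.1]
finger_gap: 0.0142
grip_force: 78.2
```

Call:
step_arm:
  deltas:
    - [-5.8,13.2,0.6,0,0.1,0.23,-1]
    - [-5.8,13.2,0.6,0,0.1,0.23,-1]
    - [-5.8,13.2,0.6,0,0.1,0.23,-1]
    - [-5.8,13.2,0.6,0,0.1,0.23,-1]
    - [-5.8,13.2,0.6,0,0.1,0.23,-1]

```text
clock: 7.55
tcp_pos: [0.3668, -0.0182, 0.162]
orientation: [-0.13, 0.09, 0.987, 0.01]
wrist_force: [-0.3, 0.2, -1.3]
finger_gap: 0.0145
grip_force: 78.1
```

```bash
python3 - <<'E'
from h import *
p,R=cur();print(p,get_state()["joint_pos"])
t=l(15,75,35);print(t[0],np.rad2deg((t[1]*R.inv()).magnitude()))
c=read_camera("top");w=cloud(c);np.savez("t2.npz",**c)
s=read_camera("side")
a=cv2.resize(c["image"][150:250,280:380,::-1],(500,500));b=cv2.resize(s["image"][150:250,260:360,::-1],(300,300))
b=cv2.copyMakeBorder(b,0,200,0,0,cv2.BORDER_CONSTANT)
cv2.imwrite("pics/p1.png",np.hstack([a,b]))
E
```

```text
[366.79618757 -18.21981701 162.01203064] [-0.25151452  0.17564759 -0.34626579  1.3095036  -0.02119275 -0.06640441]
[367.3570139  -18.93336328 163.07160522] 0.2073361069469179
```

View pics/p1.png

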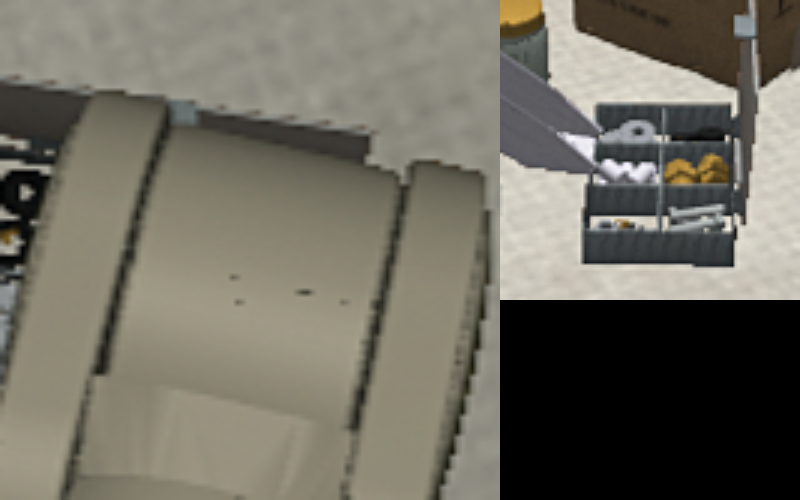

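The top view is blocked by the arm. The side view shows the scoop's nose up and left of the nut slot, at about side pixel (294,209). I'll measure the lip from the side depth.

```bash
python3 - <<'E'
from h import *
s=read_camera("side");w=cloud(s)
R0=np.zeros((400,640),bool);R0[150:225,240:320]=1
P=w[R0&(w[...,2]>.05)&(w[...,0]<.53)&(w[...,1]<.04)&(w[...,1]>-.12)&(w[...,0]>.43)]
q=(P[:,0]*np.cos(.61)-P[:,2]*np.sin(.61)) # coordinate along scoop axis
k=q>np.percentile(q,93);print(len(P),(P[k]*1000).round(0)[:25].tolist())
print("pred lip",slot-15*f,75, "px")
T=np.linalg.inv(s["world_from_camera"])
for X in ([*(slot-15*f),75],[508,-45,2.5],[473.7,-67.7,34]):
    c=T[:3,:3]@(np.array(X)/1000)+T[:3,3];print(X,(s["K"]@(c/c[2]))[:2])
E
```

```text
787 [[488.0, -17.0, 90.0], [488.0, -19.0, 89.0], [490.0, -18.0, 88.0], [486.0, -18.0, 86.0], [488.0, -17.0, 85.0], [490.0, -20.0, 87.0], [493.0, -17.0, 85.0], [484.0, -19.0, 84.0], [486.0, -19.0, 84.0], [488.0, -20.0, 84.0], [490.0, -21.0, 85.0], [492.0, -20.0, 84.0], [495.0, -18.0, 82.0], [482.0, -17.0, 80.0], [484.0, -18.0, 81.0], [486.0, -18.0, 81.0], [488.0, -17.0, 80.0], [490.0, -19.0, 81.0], [492.0, -21.0, 82.0], [481.0, -17.0, 78.0], [484.0, -16.0, 77.0], [486.0, -18.0, 78.0], [488.0, -20.0, 79.0], [490.0, -19.0, 78.0], [479.0, -18.0, 76.0]]
pred lip [493.25117639 -42.26646712] 75 px
[np.float64(493.2511763865407), np.float64(-42.266467117617786), 75] [294.81610382 202.13780515]
[508, -45, 2.5] [302.58638165 229.32869789]
[473.7, -67.7, 34] [287.62730182 225.59529364]
```

```bash
sed -i 's/^slot=.*/slot=np.array([508,-47.])/;' h.py; sed -i 's/^slot=np.array(\[508,-47.\]);*$/slot=np.array([508,-47.]);Y=-10.5/' h.py; python3 - <<'E'
from h import *
plan([(*l(15,44,40),5)]+[(*l(15,42,t),n) for t,n in((50,5),(60,5),(70,5),(80,5))],-1)
E
```

```text
5 x [1.6, -0.8, -3.8, 0.22, 0.98, -0.03, -1] norms 4.2 1.01
5 x [3.6, -0.7, 3.5, 0.36, 1.97, -0.0, -1] norms 5.1 2.0
5 x [4.2, -0.8, 3.2, 0.36, 1.97, 0.0, -1] norms 5.3 2.0
5 x [4.7, -0.9, 2.4, 0.36, 1.97, -0.0, -1] norms 5.3 2.0
5 x [5.0, -0.9, 1.5, 0.36, 1.97, 0.0, -1] norms 5.3 2.0
```

Call:
step_arm:
  deltas:
    - [1.6,-0.8,-3.8,0.22,0.98,-0.03,-1]
    - [1.6,-0.8,-3.8,0.22,0.98,-0.03,-1]
    - [1.6,-0.8,-3.8,0.22,0.98,-0.03,-1]
    - [1.6,-0.8,-3.8,0.22,0.98,-0.03,-1]
    - [1.6,-0.8,-3.8,0.22,0.98,-0.03,-1]

```text
clock: 8.2
tcp_pos: [0.3755, -0.0236, 0.1423]
orientation: [-0.174, 0.091, 0.98, 0.016]
wrist_force: [-0.1, 0.6, -0.6]
finger_gap: 0.0148
grip_force: 78.2
```

Call:
step_arm:
  deltas:
    - [3.6,-0.7,3.5,0.36,1.97,0,-1]
    - [3.6,-0.7,3.5,0.36,1.97,0,-1]
    - [3.6,-0.7,3.5,0.36,1.97,0,-1]
    - [3.6,-0.7,3.5,0.36,1.97,0,-1]
    - [3.6,-0.7,3.5,0.36,1.97,0,-1]

```text
clock: 8.7
tcp_pos: [0.3938, -0.0271, 0.1601]
orientation: [-0.259, 0.089, 0.961, 0.024]
wrist_force: [-0.2, -0.7, -2.0]
finger_gap: 0.0144
grip_force: 78.2
```

Call:
step_arm:
  deltas:
    - [4.2,-0.8,3.2,0.36,1.97,0,-1]
    - [4.2,-0.8,3.2,0.36,1.97,0,-1]
    - [4.2,-0.8,3.2,0.36,1.97,0,-1]
    - [4.2,-0.8,3.2,0.36,1.97,0,-1]
    - [4.2,-0.8,3.2,0.36,1.97,0,-1]

```text
clock: 9.2
tcp_pos: [0.4149, -0.0311, 0.1759]
orientation: [-0.342, 0.087, 0.935, 0.031]
wrist_force: [0.6, -0.2, -1.3]
finger_gap: 0.0146
grip_force: 78.3
```

```bash
python3 - <<'E'
from h import *
p,R=cur();print(p,get_state()["joint_pos"].round(2) if hasattr(get_state()["joint_pos"],'round') else get_state()["joint_pos"])
t=l(15,42,60);print(t[0],np.rad2deg((t[1]*R.inv()).magnitude()))
plan([(*l(15,42,t),n) for t,n in((70,5),(80,5))],-1)
s=read_camera("side")
cv2.imwrite("pics/p2.png",cv2.resize(s["image"][130:250,240:360,::-1],(600,600)))
E
```

```text
[414.85997564 -31.08928427 175.89669098] [-0.24  0.63  0.15  1.79 -0.04 -0.04]
[414.08755584 -29.59435729 176.30602082] 0.18296650029895803
5 x [4.5, -0.6, 2.5, 0.38, 1.94, 0.02, -1] norms 5.2 1.97
5 x [5.0, -0.9, 1.5, 0.36, 1.97, 0.0, -1] norms 5.3 2.0
```

View pics/p2.png

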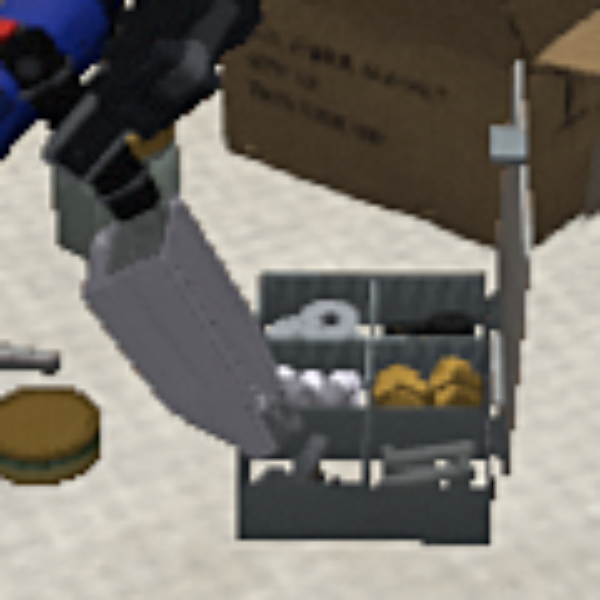

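The lip is over the slot at crop (275,440) and nuts are already dropping in. I'll keep tipping.

Call:
step_arm:
  deltas:
    - [4.5,-0.6,2.5,0.36,1.95,0,-1]
    - [4.5,-0.6,2.5,0.36,1.95,0,-1]
    - [4.5,-0.6,2.5,0.36,1.95,0,-1]
    - [4.5,-0.6,2.5,0.36,1.95,0,-1]
    - [4.5,-0.6,2.5,0.36,1.95,0,-1]

```text
clock: 9.75
tcp_pos: [0.4372, -0.034, 0.1884]
orientation: [-0.421, 0.084, 0.902, 0.038]
wrist_force: [-0.1, 0.0, -2.1]
finger_gap: 0.0144
grip_force: 78.3
```

Call:
step_arm:
  deltas:
    - [5.0,-0.9,1.5,0.36,1.97,0,-1]
    - [5.0,-0.9,1.5,0.36,1.97,0,-1]
    - [5.0,-0.9,1.5,0.36,1.97,0,-1]
    - [5.0,-0.9,1.5,0.36,1.97,0,-1]
    - [5.0,-0.9,1.5,0.36,1.97,0,-1]

```text
clock: 10.25
tcp_pos: [0.4622, -0.0385, 0.1957]
orientation: [-0.498, 0.08, 0.862, 0.045]
wrist_force: [0.0, 0.3, -1.0]
finger_gap: 0.0145
grip_force: 78.4
```

Call:
step_arm:
  deltas:
    - [0,0,0,0,0,0,-1]
    - [0,0,0,0,0,0,-1]
    - [0,0,0,0,0,0,-1]
    - [0,0,0,0,0,0,-1]
    - [0,0,0,0,0,0,-1]

```text
clock: 10.75
tcp_pos: [0.4617, -0.0383, 0.197]
orientation: [-0.497, 0.08, 0.863, 0.045]
wrist_force: [0.5, 0.2, -1.3]
finger_gap: 0.015
grip_force: 78.4
```

```bash
python3 - <<'E'
from h import *
p,R=cur();print(p,get_state()["joint_pos"].round(2))
t=l(15,42,80);print(t[0],np.rad2deg((t[1]*R.inv()).magnitude()))
s=read_camera("side")
cv2.imwrite("pics/p3.png",cv2.resize(s["image"][130:250,240:360,::-1],(600,600)))
E
```

```text
[461.70224126 -38.25952124 197.0231754 ] [-0.23  1.    0.64  2.25 -0.04 -0.02]
[462.68270695 -38.60093619 195.98426292] 0.1889576039316127
```

View pics/p3.png

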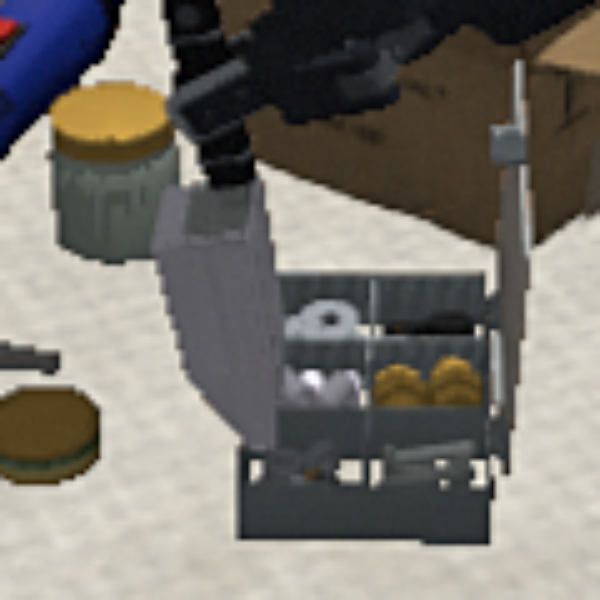

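```bash
python3 - <<'E'
from h import *
g=np.load("grasp.npz");G=(g['p'],Ro.from_quat(g['q']))
up=(G[0]+np.array([-10,2,45]),G[1])
b=pose([425,-120,200],-12,38,20)
plan([(*l(12,90,80),5),(*b,15),(*up,10),(*(G[0]+[0,0,2],G[1]),5)],-1)
E
```

```text
5 x [0.8, -0.2, 9.4, 0.03, 0.02, 0.01, -1] norms 9.4 0.04
15 x [-3.1, -5.3, -4.1, -0.55, -2.75, -0.1, -1] norms 7.4 2.8
10 x [5.8, -4.8, -11.7, -0.82, -3.72, -0.07, -1] norms 13.9 3.81
5 x [2.0, -0.4, -8.6, 0.0, 0.0, 0.0, -1] norms 8.8 0.0
```

Call:
step_arm:
  deltas:
    - [0,0,6,0,0,0,-1]
    - [0,0,-6,0,0,0,-1]
    - [0,0,6,0,0,0,-1]
    - [0,0,-6,0,0,0,-1]
    - [0,0,0,0,0,0,-1]

```text
clock: 11.3
tcp_pos: [0.4617, -0.0383, 0.1956]
orientation: [-0.498, 0.08, 0.862, 0.045]
wrist_force: [0.5, -0.1, -1.7]
finger_gap: 0.0148
grip_force: 78.4
```

Call:
step_arm:
  deltas:
    - [0.8,-0.2,9.4,0,0,0,-1]
    - [0.8,-0.2,9.4,0,0,0,-1]
    - [0.8,-0.2,9.4,0,0,0,-1]
    - [0.8,-0.2,9.4,0,0,0,-1]
    - [0.8,-0.2,9.4,0,0,0,-1]

```text
clock: 11.8
tcp_pos: [0.4631, -0.039, 0.2422]
orientation: [-0.496, 0.08, 0.864, 0.045]
wrist_force: [-0.0, 0.3, -0.9]
finger_gap: 0.0144
grip_force: 78.4
```

Call:
step_arm:
  deltas:
    - [-3.1,-5.3,-4.1,-0.55,-2.75,-0.1,-1]
    - [-3.1,-5.3,-4.1,-0.55,-2.75,-0.1,-1]
    - [-3.1,-5.3,-4.1,-0.55,-2.75,-0.1,-1]
    - [-3.1,-5.3,-4.1,-0.55,-2.75,-0.1,-1]
    - [-3.1,-5.3,-4.1,-0.55,-2.75,-0.1,-1]

```text
clock: 12.3
tcp_pos: [0.447, -0.0656, 0.2213]
orientation: [-0.386, 0.09, 0.917, 0.035]
wrist_force: [0.8, -0.6, -2.3]
finger_gap: 0.0146
grip_force: 78.4
```

Call:
step_arm:
  deltas:
    - [-3.1,-5.3,-4.1,-0.55,-2.75,-0.1,-1]
    - [-3.1,-5.3,-4.1,-0.55,-2.75,-0.1,-1]
    - [-3.1,-5.3,-4.1,-0.55,-2.75,-0.1,-1]
    - [-3.1,-5.3,-4.1,-0.55,-2.75,-0.1,-1]
    - [-3.1,-5.3,-4.1,-0.55,-2.75,-0.1,-1]

```text
clock: 12.8
tcp_pos: [0.4313, -0.0921, 0.2009]
orientation: [-0.271, 0.098, 0.957, 0.026]
wrist_force: [0.4, -0.5, -1.0]
finger_gap: 0.0145
grip_force: 78.3
```

Call:
step_arm:
  deltas:
    - [-3.1,-5.3,-4.1,-0.55,-2.75,-0.1,-1]
    - [-3.1,-5.3,-4.1,-0.55,-2.75,-0.1,-1]
    - [-3.1,-5.3,-4.1,-0.55,-2.75,-0.1,-1]
    - [-3.1,-5.3,-4.1,-0.55,-2.75,-0.1,-1]
    - [-3.1,-5.3,-4.1,-0.55,-2.75,-0.1,-1]

```text
clock: 13.3
tcp_pos: [0.4156, -0.1184, 0.1804]
orientation: [-0.152, 0.105, 0.983, 0.016]
wrist_force: [-0.2, 0.1, -0.6]
finger_gap: 0.0148
grip_force: 78.3
```

```bash
python3 - <<'E'
from h import *
g=np.load("grasp.npz");G=(g['p'],Ro.from_quat(g['q']))
up=(G[0]+np.array([-10,2,45]),G[1])
plan([(*up,10),(*(G[0]+[0,0,2],G[1]),5)],-1)
t=read_camera("top");s=read_camera("side")
cv2.imwrite("pics/c1.png",np.hstack([cv2.resize(i[r,c,::-1],(400,400),interpolation=cv2.INTER_CUBIC) for i,r,c in((t["image"],slice(170,250),slice(310,390)),(s["image"],slice(170,260),slice(260,350)))]))
E
```

```text
10 x [6.2, -4.8, -11.5, -0.81, -3.68, -0.05, -1] norms 14.0 3.77
5 x [2.0, -0.4, -8.6, 0.0, 0.0, 0.0, -1] norms 8.8 0.0
```

View pics/c1.png

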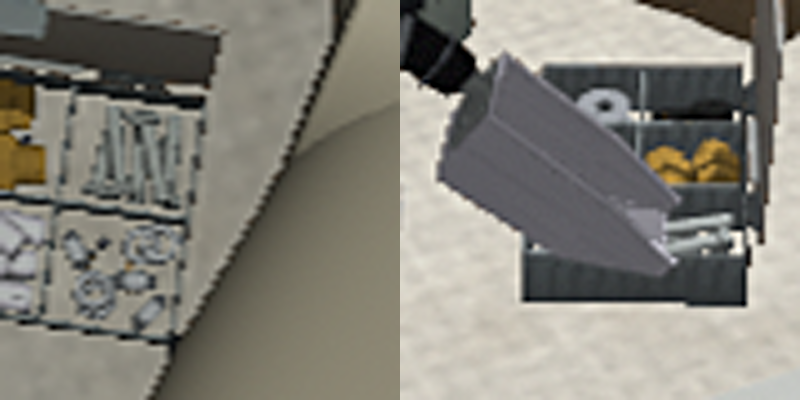

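The slot now holds seven nuts: two stacks at about crop (92,292) and (150,243), and three on edge at (72,245), (135,280) and (150,310). Next I'll set the scoop down.

Call:
step_arm:
  deltas:
    - [6.2,-4.8,-11.5,-0.81,-3.68,-0.05,-1]
    - [6.2,-4.8,-11.5,-0.81,-3.68,-0.05,-1]
    - [6.2,-4.8,-11.5,-0.81,-3.68,-0.05,-1]
    - [6.2,-4.8,-11.5,-0.81,-3.68,-0.05,-1]
    - [6.2,-4.8,-11.5,-0.81,-3.68,-0.05,-1]

```text
clock: 13.9
tcp_pos: [0.4474, -0.1423, 0.1224]
orientation: [0.01, 0.109, 0.994, -0.002]
wrist_force: [0.3, -0.2, -1.4]
finger_gap: 0.015
grip_force: 78.3
```

Call:
step_arm:
  deltas:
    - [6.2,-4.8,-11.5,-0.81,-3.68,-0.05,-1]
    - [6.2,-4.8,-11.5,-0.81,-3.68,-0.05,-1]
    - [6.2,-4.8,-11.5,-0.81,-3.68,-0.05,-1]
    - [6.2,-4.8,-11.5,-0.81,-3.68,-0.05,-1]
    - [6.2,-4.8,-11.5,-0.81,-3.68,-0.05,-1]

```text
clock: 14.4
tcp_pos: [0.4783, -0.1662, 0.0648]
orientation: [0.173, 0.109, 0.979, -0.019]
wrist_force: [-1.3, 0.2, -1.6]
finger_gap: 0.0148
grip_force: 78.3
```

Call:
step_arm:
  deltas:
    - [2,-0.4,-8.6,0,0,0,-1]
    - [2,-0.4,-8.6,0,0,0,-1]
    - [2,-0.4,-8.6,0,0,0,-1]
    - [2,-0.4,-8.6,0,0,0,-1]
    - [2,-0.4,-8.6,0,0,0,-1]

```text
clock: 14.9
tcp_pos: [0.4891, -0.1686, 0.0214]
orientation: [0.172, 0.109, 0.979, -0.02]
wrist_force: [0.4, -0.4, -1.0]
finger_gap: 0.0145
grip_force: 78.3
```

Call:
step_arm:
  deltas:
    - [0,0,-0.7,0,0,0,-1]
    - [0,0,-0.7,0,0,0,-1]
    - [0,0,0,0,0,0,-1]

```text
clock: 15.2
tcp_pos: [0.4883, -0.1684, 0.0206]
orientation: [0.172, 0.109, 0.979, -0.02]
wrist_force: [0.3, -0.3, -0.7]
finger_gap: 0.0147
grip_force: 78.5
```

Call:
step_arm:
  deltas:
    - [0,0,-0.5,0,0,0,0]
    - [0,0,0,0,0,0,0.5]
    - [0,0,0,0,0,0,1]
    - [0,0,0,0,0,0,1]
    - [0,0,0,0,0,0,1]

```text
clock: 15.7
tcp_pos: [0.4883, -0.1685, 0.0201]
orientation: [0.172, 0.109, 0.979, -0.02]
wrist_force: [0.3, -0.5, -0.5]
finger_gap: 0.0845
grip_force: 0.0
```

Call:
step_arm:
  deltas:
    - [0,0,0,0,0,0,1]
    - [-1.6,0.4,5,0,0,0,1]
    - [-3.2,0.8,10,0,0,0,1]
    - [-5,1,18,0,0,0,1]
    - [-5,1,22,0,0,0,1]

```text
clock: 16.2
tcp_pos: [0.4725, -0.1647, 0.0755]
orientation: [0.171, 0.109, 0.979, -0.019]
wrist_force: [0.1, -1.0, -1.1]
finger_gap: 0.0853
grip_force: 0.0
```

```bash
python3 - <<'E'
from h import *
p,R=cur();print(p,get_state()["joint_pos"].round(2))
# lid push: tool down, closed, tool y across lid? keep yaw; go high over box, behind lid
d=Ro.from_matrix(np.array([[-np.cos(np.deg2rad(-12)),-np.sin(np.deg2rad(-12)),0],[-np.sin(np.deg2rad(-12)),np.cos(np.deg2rad(-12)),0],[0,0,-1]]).T.T) 
x=np.array([-np.cos(np.deg2rad(-10)),-np.sin(np.deg2rad(-10)),0]);z=np.array([0,0,-1.]);D=Ro.from_matrix(np.stack([x,np.cross(z,x),z],1))
plan([([520,-130,240],D,8),([672,-50,240],D,8),([672,-45,125],D,6),([560,-25,125],D,8)],-1)
t=read_camera("top");w=cloud(t);np.savez("t3.npz",**t)
L=np.zeros((400,640),bool);L[140:215,262:365]=1
P=w[L&(w[...,2]>.10)&(w[...,2]<.17)];P=P*1000;print("lid",len(P),P.min(0),P.max(0));
# anything tall behind the lid
B=(w[...,0]>.62)&(w[...,0]<.76)&(abs(w[...,1]+.03)<.12)&(w[...,2]>.02);B[:,:]&=w[...,2]<.2;Q=w[B]*1000
print("behind",len(Q),Q.min(0) if len(Q) else '',Q.max(0) if len(Q) else '', )
R0=np.zeros((400,640),bool);R0[160:262,372:416]=1
Q=w[R0&(w[...,2]>.012)&(w[...,2]<.05)]*1000;print("scoop",Q[:,2].max(),cv2.minAreaRect(Q[:,:2].astype(np.float32)))
cv2.imwrite("pics/c2.png",np.hstack([cv2.resize(t["image"][150:250,r,::-1],(400,400),interpolation=cv2.INTER_CUBIC) for r in(slice(270,370),slice(340,440))]))
E
```

```text
[ 472.45937535 -164.73567715   75.46581457] [-0.57  0.05 -0.77  0.43  0.11 -0.32]
8 x [5.9, 4.3, 20.6, 0.49, 2.43, 0.34, -1] norms 21.8 2.51
8 x [19.0, 10.0, 0.0, 0.0, 0.0, 0.0, -1] norms 21.5 0.0
6 x [0.0, 0.8, -19.2, 0.0, 0.0, 0.0, -1] norms 19.2 0.0
8 x [-14.0, 2.5, 0.0, 0.0, 0.0, 0.0, -1] norms 14.2 0.0
lid 561 [587.90966253 -90.35762808 100.10259733] [621.1297613   77.05511096 156.45816169]
behind 829 [ 620.3032141  -143.45025425   20.00427088] [759.98448131  88.60842183 151.43382445]
scoop 49.18617444456075 ((551.4318237304688, -181.00843811035156), (52.60932922363281, 173.93264770507812), 77.97017669677734)
```

View pics/c2.png

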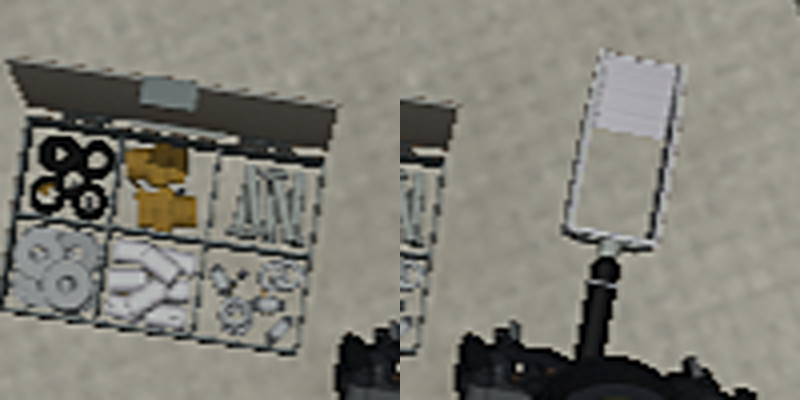

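The scoop is empty and level. All seven nuts are in the slot (left crop, around (255,290)). Now I'll move over and behind the lid, with the fingers shut.

Call:
step_arm:
  deltas:
    - [0,0,20.6,0.49,2.43,0.34,1]
    - [4,0,20.6,0.49,2.43,0.34,1]
    - [6,4,20.6,0.49,2.43,0.34,0]
    - [9,7,20.6,0.49,2.43,0.34,-1]
    - [9,8,20.6,0.49,2.43,0.34,-1]

```text
clock: 16.75
tcp_pos: [0.5016, -0.1462, 0.1799]
orientation: [0.065, 0.096, 0.993, -0.008]
wrist_force: [0.6, 0.3, 0.1]
finger_gap: 0.0439
grip_force: 0.0
```

Call:
step_arm:
  deltas:
    - [10,8,20.6,0.49,2.43,0.34,-1]
    - [10,8,20.6,0.49,2.43,0.34,-1]
    - [15,8,20.6,0.49,2.43,0.34,-1]
    - [15,10,0,0,0,0,-1]
    - [15,10,0,0,0,0,-1]

```text
clock: 17.25
tcp_pos: [0.5677, -0.1021, 0.2412]
orientation: [0.002, 0.087, 0.996, -0.001]
wrist_force: [0.6, -0.5, -0.1]
finger_gap: -0.0001
grip_force: 0.0
```

Call:
step_arm:
  deltas:
    - [20,16,0,0,0,0,-1]
    - [20,16,0,0,0,0,-1]
    - [20,16,0,0,0,0,-1]
    - [20,16,0,0,0,0,-1]
    - [20,15,0,0,0,0,-1]

```text
clock: 17.75
tcp_pos: [0.667, -0.0224, 0.2405]
orientation: [0.001, 0.087, 0.996, -0.0]
wrist_force: [0.1, -0.0, -0.2]
finger_gap: 0.0003
grip_force: 0.0
```

```bash
python3 - <<'E'
from h import *
x=np.array([-np.cos(np.deg2rad(-10)),-np.sin(np.deg2rad(-10)),0]);z=np.array([0,0,-1.]);D=Ro.from_matrix(np.stack([x,np.cross(z,x),z],1))
print(cur()[0],get_state()["joint_pos"].round(2))
plan([([668,-20,240],D,3),([668,-20,120],D,6),([540,2,120],D,12)],-1)
E
```

```text
[666.9849456  -22.44764652 240.49469052] [-0.15  0.5   0.35  1.42 -0.    0.02]
3 x [0.3, 0.8, -0.2, 0.02, 0.05, -0.01, -1] norms 0.9 0.05
6 x [0.0, 0.0, -20.0, 0.0, 0.0, 0.0, -1] norms 20.0 0.0
12 x [-10.7, 1.8, 0.0, 0.0, 0.0, 0.0, -1] norms 10.8 0.0
```

Call:
step_arm:
  deltas:
    - [0,0,-20,0,0,0,-1]
    - [0,0,-20,0,0,0,-1]
    - [0,0,-20,0,0,0,-1]
    - [0,0,-20,0,0,0,-1]
    - [0,0,-20,0,0,0,-1]

```text
clock: 18.25
tcp_pos: [0.6663, -0.0232, 0.1396]
orientation: [0.001, 0.087, 0.996, -0.0]
wrist_force: [0.3, 0.1, -0.1]
finger_gap: 0.0001
grip_force: 0.0
```

Call:
step_arm:
  deltas:
    - [0,0,-18,0,0,0,-1]
    - [-8,1.4,0,0,0,0,-1]
    - [-8,1.4,0,0,0,0,-1]
    - [-8,1.4,0,0,0,0,-1]
    - [-8,1.4,0,0,0,0,-1]

```text
clock: 18.75
tcp_pos: [0.6343, -0.0176, 0.1234]
orientation: [0.002, 0.087, 0.996, -0.0]
wrist_force: [1.2, 0.3, -0.7]
finger_gap: -0.0004
grip_force: 0.0
```

Call:
step_arm:
  deltas:
    - [-8,1.4,0,0,0,0,-1]
    - [-8,1.4,0,0,0,0,-1]
    - [-8,1.4,0,0,0,0,-1]
    - [-8,1.4,0,0,0,0,-1]
    - [-8,1.4,0,0,0,0,-1]

```text
clock: 19.25
tcp_pos: [0.5939, -0.0105, 0.1218]
orientation: [0.001, 0.087, 0.996, -0.0]
wrist_force: [-0.2, 0.2, -0.3]
finger_gap: 0.0004
grip_force: 0.3
```

Call:
step_arm:
  deltas:
    - [-8,1.4,0,0,0,0,-1]
    - [-8,1.4,0,0,0,0,-1]
    - [-8,1.4,0,0,0,0,-1]
    - [-8,1.4,0,0,0,0,-1]
    - [-8,1.4,0,0,0,0,-1]

```text
clock: 19.75
tcp_pos: [0.5537, -0.0035, 0.1218]
orientation: [0.001, 0.087, 0.996, -0.0]
wrist_force: [0.6, -0.0, -0.2]
finger_gap: -0.0001
grip_force: 0.1
```

Call:
step_arm:
  deltas:
    - [-8,1.4,0,0,0,0,-1]
    - [-8,1.4,0,0,0,0,-1]
    - [0,0,0,0,0,0,-1]
    - [0,0,0,0,0,0,-1]
    - [0,0,0,0,0,0,-1]

```text
clock: 20.25
tcp_pos: [0.5388, -0.0009, 0.1219]
orientation: [0.001, 0.087, 0.996, -0.0]
wrist_force: [0.2, -0.0, -0.6]
finger_gap: 0.0002
grip_force: 0.0
```

Next, retreat upward and back, wait for the lid to sink, then check.

Call:
step_arm:
  deltas:
    - [0,0,25,0,0,0,-1]
    - [0,0,30,0,0,0,-1]
    - [0,0,30,0,0,0,-1]
    - [-20,-20,20,0,0,0,-1]
    - [-20,-30,10,0,0,0,-1]

```text
clock: 20.75
tcp_pos: [0.4996, -0.0507, 0.2389]
orientation: [0.003, 0.086, 0.996, -0.001]
wrist_force: [0.1, -1.2, -0.2]
finger_gap: -0.0005
grip_force: 0.0
```

Call:
step_arm:
  deltas:
    - [-15,-40,10,0,0,0,-1]
    - [-15,-40,0,0,0,0,-1]
    - [-15,-40,0,0,0,0,-1]
    - [-15,-40,0,0,0,0,-1]
    - [-15,-40,0,0,0,0,-1]

```text
clock: 21.25
tcp_pos: [0.423, -0.2527, 0.247]
orientation: [0.001, 0.087, 0.996, -0.001]
wrist_force: [1.1, 0.1, 0.7]
finger_gap: 0.0001
grip_force: 0.0
```

Call:
step_arm:
  deltas:
    - [-10,-30,0,0,0,0,-1]
    - [0,-30,0,0,0,0,-1]
    - [0,0,0,0,0,0,-1]
    - [0,0,0,0,0,0,-1]
    - [0,0,0,0,0,0,-1]

```text
clock: 21.75
tcp_pos: [0.4135, -0.3102, 0.2466]
orientation: [0.001, 0.087, 0.996, -0.0]
wrist_force: [0.4, 0.5, -0.5]
finger_gap: -0.0002
grip_force: 0.0
```

Call:
step_arm:
  deltas:
    - [0,0,0,0,0,0,-1]
    - [0,0,0,0,0,0,-1]
    - [0,0,0,0,0,0,-1]
    - [0,0,0,0,0,0,-1]
    - [0,0,0,0,0,0,-1]

```text
clock: 22.25
tcp_pos: [0.4135, -0.3106, 0.2469]
orientation: [0.001, 0.087, 0.996, -0.0]
wrist_force: [0.1, -0.5, 1.3]
finger_gap: 0.0002
grip_force: 0.0
```

Call:
step_arm:
  deltas:
    - [0,0,0,0,0,0,-1]
    - [0,0,0,0,0,0,-1]
    - [0,0,0,0,0,0,-1]
    - [0,0,0,0,0,0,-1]
    - [0,0,0,0,0,0,-1]

```text
clock: 22.75
tcp_pos: [0.4134, -0.3109, 0.2468]
orientation: [0.001, 0.087, 0.996, -0.0]
wrist_force: [-0.5, 0.1, -1.2]
finger_gap: -0.0001
grip_force: 0.0
```

Call:
step_arm:
  deltas:
    - [0,0,0,0,0,0,-1]
    - [0,0,0,0,0,0,-1]
    - [0,0,0,0,0,0,-1]
    - [0,0,0,0,0,0,-1]
    - [0,0,0,0,0,0,-1]

```text
clock: 23.25
tcp_pos: [0.4135, -0.3109, 0.2468]
orientation: [0.001, 0.087, 0.996, -0.0]
wrist_force: [0.0, -1.0, -0.2]
finger_gap: 0.0
grip_force: 0.0
```

```bash
python3 - <<'E'
from h import *
t=read_camera("top");s=read_camera("side")
for n,c,(r0,r1,c0,c1) in(("top",t,(150,240,265,360)),("side",s,(150,240,280,350))):
    w=cloud(c);m=np.zeros((400,640),bool);m[r0:r1,c0:c1]=1
    P=w[m&(w[...,2]>.025)&(w[...,0]>.46)&(w[...,0]<.63)&(w[...,1]<.11)&(w[...,1]>-.1)]*1000
    print(n,len(P),np.percentile(P[:,2],[5,50,95,99.5]).round(1))
    A=np.c_[P[:,:2],np.ones(len(P))];print("slope",np.linalg.lstsq(A,P[:,2],rcond=None)[0].round(3))
cv2.imwrite("pics/e.png",np.hstack([cv2.resize(i[r,c,::-1],(400,400),interpolation=cv2.INTER_CUBIC) for i,r,c in((t["image"],slice(130,290),slice(270,430)),(s["image"],slice(170,260),slice(260,350)))]))
E
```

```text
top 3981 [34.4 38.2 41.6 43.8]
slope [-1.0000e-03  1.0000e-03  3.8706e+01]
side 2456 [31.1 38.9 40.9 42.2]
slope [1.0000e-03 2.0000e-02 3.7696e+01]
```

View pics/e.png

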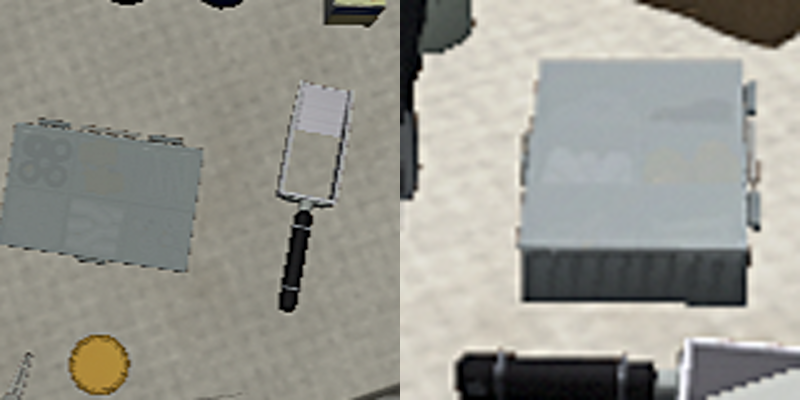

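The lid is flat (slope about 0, height about 38.5 mm) and the scoop stands empty and level, so I'm handing in.

```bash
python3 -c "
from workcell import *
print(hand_in())"
```

```text
the job is handed in; nothing more can be done
None
```

I handed the job in at about 23 s of the 72 s allowed: in the last pictures all five nuts are in the nut compartment, the scoop stands empty and level on the table, and the lid is flat shut; the hand-in call returned no score.

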